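# Line up the jars by size at the pass

### The arm

A 7-joint arm with a two-finger parallel gripper is mounted at the origin on the work surface. World frame = base frame: x ahead of the robot, y to its left, z up, the work surface at z = 0. Lengths are in m, angles in degrees, forces in N, time in s.
With the tool pointing down it reaches from about 0.35 to 0.9 m from the base axis. Payload 7.2 kg.
Tool frame: the origin (TCP) lies on the centre line of the jaws, within the pads' length; the fingertips stand 25 mm ahead of it and the grasp point (between the pads) lies 6 mm ahead of it; z points along the fingers, y is the line along which they close (so a half turn about z gives the same grasp; the last joint's range is limited). The gripper opens to 85 mm and grips with 20 to 120 N. Pads are 22 mm wide; open, the fingers measure 114 mm over their backs; the gripper's body (76 mm by 85 mm) begins 54 mm behind the grasp point. The pads swing forward as they close: fully open they stand 13 mm farther back than shut.
Start: joints at [64.561, 23.554, -0.728, 91.456, 0.321, 64.991, -4.71], TCP at [0.229, -0.581, 0.256] pointing down, gripper open.
Joint ranges: [-169.25, 169.25], [-16.82, 113.86], [-84.01, 82.57], [7.8, 145.47], [-59.2, 239.2], [7.22, 106.19], [-163.78, 163.78]. Speed limits (degrees/s): [136.94, 136.94, 172.46, 172.46, 180, 180, 180].

### API

Orientations are given as a 3x3 rotation matrix whose columns are the frame's x, y, z axes.
In Python, from workcell import bot gives the robot as it stands.
- The arm moves only by the shell command python3 -m jog 'ROWS'. ROWS is JSON, a list that holds one entry, the list of rows, each a list of 5 numbers: the shift along the tool's x, y, z in m, then the turn about the tool's z in rad, then the closure, from -1 (fully open) to 1 (shut), so that 0 is half open. A call has 1 to 20 rows; each row is the pose to reach, as a shift and turn from the pose commanded when the call began, along the tool's axes at that moment; what a row does not reach only later rows make up. A row lasts 1/8 s, in which the tool goes at most 62.5 mm and 10.7 degrees, less where a joint would pass 70% of its speed; a pose out of reach is approached as far as the arm can. A call with a gripper value outside its range is refused whole. The fingers move at their own pace and stop on an object; the grip force is fixed at half the most. Time passes only in rows, so rows that repeat a pose let the fingers close. It gives the time, the measured TCP pose, the force, the opening and the grip force at its end, in the units of the state.
- bot.get_state(): the state, without advancing time (a new reading comes with each control period).
- bot.get_image(name): name is "scene" or "top" or "wrist"; returns a dict with "image" (400x640x3 uint8, blue, green, red), "z_map" (400x640 float32, m along the optical axis (not along the pixel's ray), 0 where there is no reading), "intrinsics" (3x3 intrinsics, pixels), "rvec" (rotation vector, rad) and "tvec" (3), from world to camera coordinates, as OpenCV has them; the wrist camera has in their place "hand_eye" (4x4, takes a point from camera to tool coordinates, whose origin is the TCP and whose axes are the flange's). Camera axes: x right, y down, z forward; pixel columns grow to the right and rows downward; lengths in m; the calibration is good to about 2 mm. A picture is of the moment at which its call begins: read the wrist's pose just before it.
- bot.sign_off(): hands the job in; it is judged then, once.
The state is a dict: "time_s": time; "joints": joint angles; "qvel": joint speeds; "tau": joint torques, N m; "tool_pos": TCP position; "eef_rot": TCP orientation; "ft_force": force on the tool from outside, world axes, zero at the start; "torque": the same for the moment, N m; "gripper_width": opening from 0.0 (shut) to 1.0 (fully open); "grip_force": force on a finger pad.
Only numpy, scipy, OpenCV 4.12 (cv2) and the standard library are available. Lean on these libraries where they do the work, as an engineer would, in place of code of your own. Each camera call takes 0.05 s, during which the arm holds its last target. There are 200 camera calls.

### The job

Get the pass ready for service: stand the four white porcelain jars upright in order of size on the row of black coasters, one centred on each, the smallest next to the bell and the largest at the far end. Leave the blue egg cup standing where it is.

Things in the scene. Friction and masses are not known exactly. Their poses are not given: they have to be found in the camera images.
- jar_xs_center (a point): centre (half-way up) of the smallest of four loose white porcelain jars with dark wooden lids fixed on; a plain upright cylinder 36 mm in diameter and 50 mm tall over the lid, z up along its axis; foot 25 mm below this point
- jar_s_center (a point): centre (half-way up) of the second smallest of four loose white porcelain jars with dark wooden lids fixed on; a plain upright cylinder 45 mm in diameter and 60 mm tall over the lid, z up along its axis; foot 30 mm below this point
- jar_m_center (a point): centre (half-way up) of the second largest of four loose white porcelain jars with dark wooden lids fixed on; a plain upright cylinder 54 mm in diameter and 70 mm tall over the lid, z up along its axis; foot 35 mm below this point
- jar_l_center (a point): centre (half-way up) of the largest of four loose white porcelain jars with dark wooden lids fixed on; a plain upright cylinder 63 mm in diameter and 80 mm tall over the lid, z up along its axis; foot 40 mm below this point
- coaster_a: one of four identical fixed black round coasters, 80 mm in diameter, 3 mm thick, in one straight row 100 mm apart on the pale wooden board (90 x 600 mm, 12 mm high, fixed on the table); the letters say nothing of the order along the row. Origin at the centre of the coaster's underside, 12 mm above the table, so its top is 3 mm above the origin; y runs along the row, z up
- coaster_b: one of four identical fixed black round coasters, 80 mm in diameter, 3 mm thick, in one straight row 100 mm apart on the pale wooden board (90 x 600 mm, 12 mm high, fixed on the table); the letters say nothing of the order along the row. Origin at the centre of the coaster's underside, 12 mm above the table, so its top is 3 mm above the origin; y runs along the row, z up
- coaster_c: one of four identical fixed black round coasters, 80 mm in diameter, 3 mm thick, in one straight row 100 mm apart on the pale wooden board (90 x 600 mm, 12 mm high, fixed on the table); the letters say nothing of the order along the row. Origin at the centre of the coaster's underside, 12 mm above the table, so its top is 3 mm above the origin; y runs along the row, z up
- coaster_d: one of four identical fixed black round coasters, 80 mm in diameter, 3 mm thick, in one straight row 100 mm apart on the pale wooden board (90 x 600 mm, 12 mm high, fixed on the table); the letters say nothing of the order along the row. Origin at the centre of the coaster's underside, 12 mm above the table, so its top is 3 mm above the origin; y runs along the row, z up
- bell: fixed service bell, chrome dome on a red base, 72 mm in diameter, 56 mm tall, on the board in line with the coasters, beyond one end of the row (which end varies), 105 mm from the nearest coaster's centre; a white mug (72 mm wide, 75 mm tall, handle away from the robot) stands likewise beyond the other end. Origin at the centre of the bell's underside, 12 mm above the table
- egg_cup_center (a point): centre (half-way up) of a loose blue egg cup, 48 mm in diameter at its rim, 58 mm tall, standing among the jars on the table; not to be moved
Things that resemble listed ones, but are neither listed nor needed, are in the scene too. Leave any pink, purple or yellow look-alike of the part that bears jar_m_center alone.

How it is judged (in metres and radians):
At the end, for the whole second after the job is handed in: Each jar stands upright (within 0.1 rad), at rest and released, within 14 mm of a coaster's centre, in order of size from the bell: smallest on the nearest coaster, largest on the farthest; the egg cup stands upright within 30 mm of where it was ((horizontal distance between jar_xs_center and coaster_a below 0.014 m or horizontal distance between jar_xs_center and coaster_b below 0.014 m or horizontal distance between jar_xs_center and coaster_c below 0.014 m or horizontal distance between jar_xs_center and coaster_d below 0.014 m) and horizontal distance between jar_xs_center and bell between 0.065 and 0.145 m and angle between each of jar_xs_center, jar_s_center, jar_m_center, jar_l_center, egg_cup_center's own z axis and vertical below 0.1 rad and height (world z) of jar_xs_center between 0.036 and 0.044 m and linear speed of each of jar_xs, jar_s, jar_m, jar_l below 0.02 m/s and contact force between each of jar_xs, jar_s, jar_m, jar_l and the fingers below 0.1 N and (horizontal distance between jar_s_center and coaster_a below 0.014 m or horizontal distance between jar_s_center and coaster_b below 0.014 m or horizontal distance between jar_s_center and coaster_c below 0.014 m or horizontal distance between jar_s_center and coaster_d below 0.014 m) and horizontal distance between jar_s_center and bell between 0.165 and 0.245 m and height (world z) of jar_s_center between 0.041 and 0.049 m and (horizontal distance between jar_m_center and coaster_a below 0.014 m or horizontal distance between jar_m_center and coaster_b below 0.014 m or horizontal distance between jar_m_center and coaster_c below 0.014 m or horizontal distance between jar_m_center and coaster_d below 0.014 m) and horizontal distance between jar_m_center and bell between 0.265 and 0.345 m and height (world z) of jar_m_center between 0.046 and 0.054 m and (horizontal distance between jar_l_center and coaster_a below 0.014 m or horizontal distance between jar_l_center and coaster_b below 0.014 m or horizontal distance between jar_l_center and coaster_c below 0.014 m or horizontal distance between jar_l_center and coaster_d below 0.014 m) and horizontal distance between jar_l_center and bell between 0.365 and 0.445 m and height (world z) of jar_l_center between 0.051 and 0.059 m and distance of egg_cup_center from where it was at the start of the episode below 0.03 m); the robot touches nothing.
It fails at once if the egg cup is knocked over or moved by more than 30 mm (distance of egg_cup_center from where it was at the start of the episode above 0.03 m or angle between egg_cup_center's own z axis and vertical above 0.5 rad).
It also fails if it takes over 99 s, if anything falls off the work surface, if the arm or the gripper's body presses on something with over 40 N, if the wrist force passes 120 N, or if a joint passes its speed limit or range.

## Working session

There is one attempt and no reset: what is moved stays moved. The work goes in short steps, Python scripts to look and compute and a shell command to move; the robot and the scene stay as the last step left them, time stands still between calls to the robot, and variables do not carry over. Pictures are saved under pics/ and viewed, at most 14 in all, crops included, and the job is handed in when it is done.

```bash
mkdir -p pics; cat > h.py <<'E'
import numpy as np, cv2
from workcell import bot
def cam(n):
    s=bot.get_state(); d=bot.get_image(n); K=np.array(d["intrinsics"])
    if n=="wrist":
        T=np.eye(4); T[:3,:3]=s["eef_rot"]; T[:3,3]=s["tool_pos"]; T=T@np.array(d["hand_eye"])
    else:
        R=cv2.Rodrigues(np.array(d["rvec"],float))[0]; T=np.eye(4); T[:3,:3]=R.T; T[:3,3]=-R.T@np.array(d["tvec"]).ravel()
    return d["image"],d["z_map"],K,T
def ray(u,v,z,K,T):
    d=T[:3,:3]@np.linalg.inv(K)@[u,v,1]; return T[:3,3]+d*(z-T[2,3])/d[2]
def cloud(Z,K,T):
    v,u=np.mgrid[:Z.shape[0],:Z.shape[1]]
    P=np.stack([(u-K[0,2])/K[0,0]*Z,(v-K[1,2])/K[1,1]*Z,Z],-1)
    return P@T[:3,:3].T+T[:3,3]
E
python3 - <<'E'
from h import *
s=bot.get_state();print(s["time_s"],s["tool_pos"],np.round(s["eef_rot"],3),s["gripper_width"])
for n in("top","scene","wrist"):
    im,Z,K,T=cam(n);cv2.imwrite(f"pics/{n}0.png",im);np.savez(f"{n}0.npz",im=im,Z=Z,K=K,T=T);print(n,np.round(T,3),np.round(K,1).tolist())
E
```

```text
0.0 [ 0.22916654 -0.58098794  0.25547728] [[ 0.93   0.367 -0.001]
 [ 0.367 -0.93   0.001]
 [-0.    -0.002 -1.   ]] 1.0022229678442074
top [[-1.400e-02 -9.850e-01  1.750e-01  3.000e-01]
 [-1.000e+00  1.600e-02  1.100e-02  1.000e-03]
 [-1.400e-02 -1.750e-01 -9.850e-01  1.146e+00]
 [ 0.000e+00  0.000e+00  0.000e+00  1.000e+00]] [[489.7, 0.0, 317.5], [0.0, 489.7, 195.4], [0.0, 0.0, 1.0]]
scene [[-0.754  0.438 -0.489  0.934]
 [ 0.656  0.518 -0.548  0.483]
 [ 0.013 -0.734 -0.679  0.646]
 [ 0.     0.     0.     1.   ]] [[371.6, 0.0, 321.2], [0.0, 371.6, 198.5], [0.0, 0.0, 1.0]]
wrist [[ 0.367 -0.887 -0.281  0.301]
 [-0.93  -0.35  -0.11  -0.552]
 [-0.001  0.301 -0.954  0.372]
 [ 0.     0.     0.     1.   ]] [[276.6, 0.0, 322.3], [0.0, 276.6, 197.9], [0.0, 0.0, 1.0]]
```

View pics/top0.png

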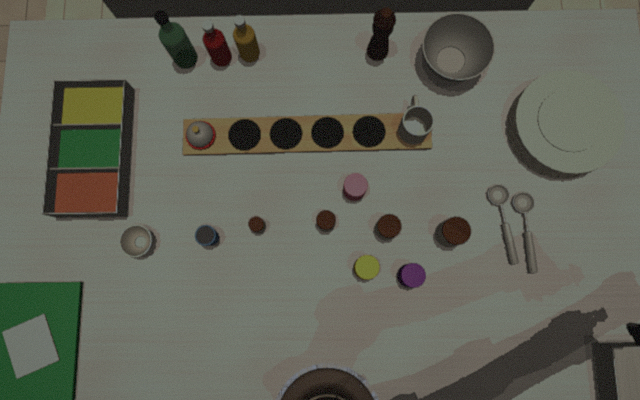

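View pics/scene0.png

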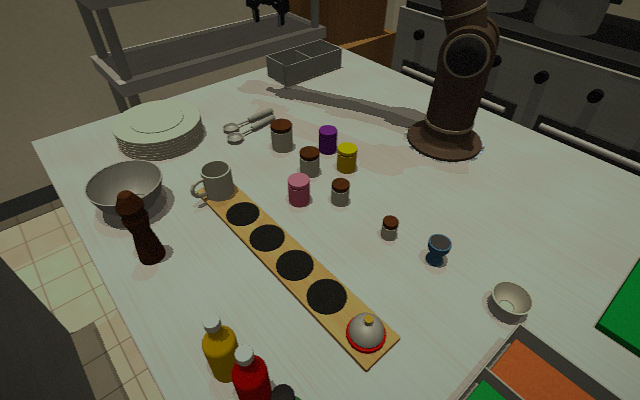

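The top view shows the bell at (200,135), which is the +y end, and coasters at (244,135), (286,133), (327,132) and (369,131). The mug is at (416,122).

Candidates for the jars:
- **Dark-lidded white jars:** xs (257,225), s (326,221), m (388,227), l (456,231). The description picks these four.
- **Look-alikes to leave:** pink (355,187), yellow (367,268), purple (412,275).
- **Egg cup:** (207,236).

The scene view agrees, with white bodies and brown lids at (390,228), (340,192), (310,161) and (281,135).

```bash
python3 - <<'E'
from h import *
C={};N=dict(np.load("top0.npz"));S=dict(np.load("scene0.npz"))
pt=dict(xs=(257,225),s=(326,221),m=(388,227),l=(456,231)); ps=dict(xs=(390,221),s=(340,185),m=(310,154),l=(281,127))
def lid(im,p):
    hsv=cv2.cvtColor(im,cv2.COLOR_BGR2HSV); m=((hsv[...,0]<14)|(hsv[...,0]>172))&(hsv[...,1]>110)&(hsv[...,2]<150)
    n,L,st,c=cv2.connectedComponentsWithStats(m.astype(np.uint8)); i=[i for i in range(1,n) if np.hypot(*(c[i]-p))<10 and st[i,4]>30]
    i=max(i,key=lambda i:st[i,4]); return L==i,c[i],st[i,4]
for k in pt:
    mt,ct,at=lid(N["im"],pt[k]); ms,cs,as_=lid(S["im"],ps[k])
    out=[]
    for d,m in((N,mt),(S,ms)):
        P=cloud(d["Z"],d["K"],d["T"]); q=P[m&(d["Z"]>0)]; z=np.percentile(q[:,2],85); q=q[q[:,2]>z-.004]
        c,r=cv2.minEnclosingCircle(q[:,:2].astype(np.float32)); out.append((np.round(c,4),round(r,4),round(z,4)))
    # two-ray check
    A=[(d["T"][:3,3],d["T"][:3,:3]@np.linalg.inv(d["K"])@[*c,1]) for d,c in((N,ct),(S,cs))]
    t=np.linalg.lstsq(np.stack([A[0][1],-A[1][1]],1),A[1][0]-A[0][0],rcond=None)[0]
    print(k,at,as_,out,"tri",np.round((A[0][0]+t[0]*A[0][1]+A[1][0]+t[1]*A[1][1])/2,4))
for d,nm in((N,"top"),(S,"scene")):
    P=cloud(d["Z"],d["K"],d["T"]); g=d["im"].max(2)<45
    for p in([(244,135),(286,133),(327,132),(369,131)] if nm=="top" else [(326,296),(294,265),(267,238),(242,214)]):
        n,L,st,c=cv2.connectedComponentsWithStats(g.astype(np.uint8)); i=L[p[1],p[0]]; m=L==i
        q=P[m&(d["Z"]>0)]; print(nm,p,st[i,4],np.round(q.mean(0),4),"ray",np.round(ray(*c[i],.015,d["K"],d["T"]),4), "h",np.round(np.median(q[:,2]),4))
P=cloud(N["Z"],N["K"],N["T"])
for n,p in dict(bell=(200,135),mug=(416,122),pink=(355,187),yel=(367,268),pur=(412,275),egg=(207,236)).items(): print(n,np.round(P[p[1],p[0]],3))
cv2.imwrite("pics/crop.png",cv2.resize(N["im"][100:300,180:480],None,fx=2.6,fy=2.6))
E
```

```text
xs 140 140 [(array([0.4317, 0.153 ]), 0.0162, np.float64(0.0506)), (array([0.4342, 0.157 ]), 0.0177, np.float64(0.0503))] tri [0.4324 0.1544 0.0433]
s 228 159 [(array([ 0.4374, -0.004 ]), 0.0209, np.float64(0.0603)), (array([ 0.4403, -0.0022]), 0.0233, np.float64(0.0603))] tri [ 0.4384 -0.0042  0.0526]
m 339 179 [(array([ 0.4203, -0.1439]), 0.0255, np.float64(0.071)), (array([ 0.4229, -0.1411]), 0.0272, np.float64(0.0705))] tri [ 0.4209 -0.1436  0.0631]
l 494 198 [(array([ 0.4071, -0.288 ]), 0.0297, np.float64(0.0807)), (array([ 0.409 , -0.2853]), 0.0313, np.float64(0.0806))] tri [ 0.4072 -0.2886  0.0744]
top (244, 135) 746 [0.6528 0.1877 0.0137] ray [0.6524 0.1876 0.015 ] h 0.0138
top (286, 133) 748 [0.6538 0.0879 0.0136] ray [0.6533 0.0878 0.015 ] h 0.0136
top (327, 132) 746 [ 0.6547 -0.0118  0.0137] ray [ 0.6543 -0.0118  0.015 ] h 0.0136
top (369, 131) 750 [ 0.6556 -0.1116  0.0135] ray [ 0.6552 -0.1116  0.015 ] h 0.0135
scene (326, 296) 1090 [0.6557 0.1908 0.0144] ray [0.6563 0.1914 0.015 ] h 0.0144
scene (294, 265) 884 [0.6565 0.0913 0.0144] ray [0.657 0.092 0.015] h 0.0145
scene (267, 238) 716 [ 0.6571 -0.0086  0.0145] ray [ 0.6576 -0.0079  0.015 ] h 0.0145
scene (242, 214) 594 [ 0.6579 -0.108   0.0145] ray [ 0.6583 -0.1073  0.015 ] h 0.0146
bell [0.641 0.284 0.054]
mug [ 0.675 -0.226  0.017]
pink [ 0.508 -0.071  0.072]
yel [ 0.329 -0.093  0.068]
pur [ 0.313 -0.19   0.068]
egg [0.406 0.262 0.054]
```

View pics/crop.png

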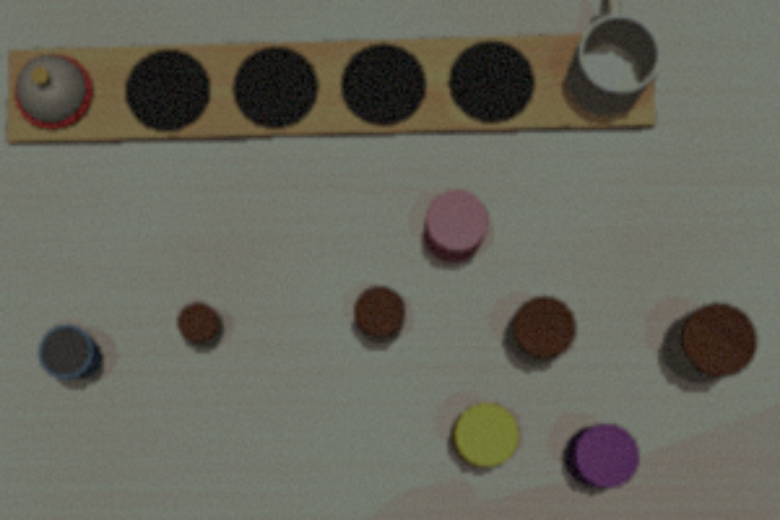

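The crop confirms the four brown-lidded jars, and the coloured look-alikes and blue egg cup stand apart from them. Both views agree on lid heights of about 50, 60, 71 and 81 mm, with the coaster top at about 14 mm. I'll move above the largest jar first, with the jaws closing along world x.

```bash
python3 -m jog '[[[0.03,-0.023,0,-0.13,-1],[0.075,-0.057,0,-0.3,-1],[0.12,-0.09,0.0,-0.47,-1],[0.165,-0.124,0.015,-0.64,-1],[0.21,-0.158,0.035,-0.81,-1],[0.25,-0.19,0.05,-0.98,-1],[0.275,-0.208,0.06,-1.13,-1],[0.275,-0.208,0.06,-1.197,-1],[0.275,-0.208,0.06,-1.197,-1],[0.275,-0.208,0.06,-1.197,-1]]]'
python3 - <<'E'
from h import *
s=bot.get_state();print(s["tool_pos"],np.round(s["eef_rot"],3),s["joints"])
im,Z,K,T=cam("wrist");cv2.imwrite("pics/w1.png",im)
P=cloud(Z,K,T);hsv=cv2.cvtColor(im,cv2.COLOR_BGR2HSV)
for b,h in(((.407,-.287),.0807),((.4215,-.1425),.0705)):
    m=(np.hypot(P[...,0]-b[0],P[...,1]-b[1])<.045)&(P[...,2]>h-.006)&(P[...,2]<h+.008)&(Z>0)
    q=P[m]
    if len(q)>30: print(cv2.minEnclosingCircle(q[:,:2].astype(np.float32)),np.median(q[:,2]),len(q))
E
```

```text
time_s: 1.4
tool_pos: [0.4086, -0.2875, 0.1963]
eef_rot: [[0.001, 1.0, -0.0], [1.0, -0.001, -0.0], [-0.0, -0.0, -1.0]]
ft_force: [0.6, 0.0, -0.5]
gripper_width: 0.995
grip_force: 0.0
[ 0.40856577 -0.28745493  0.19631422] [[ 0.001  1.    -0.   ]
 [ 1.    -0.001 -0.   ]
 [-0.    -0.    -1.   ]] [ 47.99378068  16.7824826  -22.06137969 111.43907276   7.79554787
  53.19831093  22.066202  ]
((0.4087240397930145, -0.2879740595817566), 0.031476594507694244) 0.07870230134772496 3624
((0.4226911962032318, -0.14349985122680664), 0.026853878051042557) 0.06870432680486802 3441
```

View pics/w1.png

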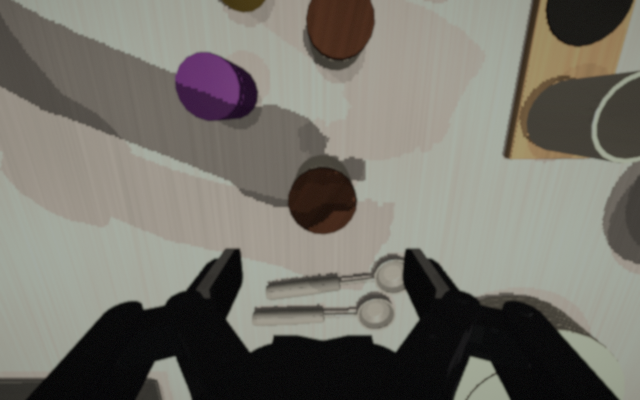

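The wrist view has the large jar's lid at (323,200), centred between the jaws. It measures (0.4087, -0.288), which matches the fixed cameras to about 2 mm. Descending to grip.

```bash
python3 -m jog '[[[0,0,0.03,0,-1],[0,0,0.07,0,-1],[0,0,0.11,0,-1],[0,0,0.132,0,-1],[0,0,0.14,0,-1],[0,0,0.14,0,-1],[0,0,0.14,0,1],[0,0,0.14,0,1],[0,0,0.14,0,1],[0,0,0.14,0,1],[0,0,0.14,0,1],[0,0,0.14,0,1]]]'
```

```text
time_s: 2.95
tool_pos: [0.4092, -0.2875, 0.0576]
eef_rot: [[-0.002, 1.0, 0.001], [1.0, 0.002, -0.001], [-0.001, 0.001, -1.0]]
ft_force: [-2.2, 0.6, 4.4]
gripper_width: 0.726
grip_force: 64.3
```

```bash
python3 -m jog '[[[0,0,-0.02,0,1],[0,0,-0.06,0,1],[0,0,-0.1,0,1],[0.015,0.02,-0.11,0,1],[0.04,0.055,-0.11,0,1],[0.065,0.095,-0.11,0,1],[0.095,0.135,-0.11,0,1],[0.125,0.175,-0.11,0,1],[0.15,0.215,-0.11,0,1],[0.17,0.24,-0.11,0,1],[0.176,0.248,-0.11,0,1],[0.176,0.248,-0.11,0,1],[0.176,0.248,-0.11,0,1]]]'
cat > coast.py <<'E'
from h import *
im,Z,K,T=cam("wrist");cv2.imwrite("pics/w.png",im);print(np.round(T[:3,3],3))
P=cloud(Z,K,T); g=(im.max(2)<55)&(Z>0)&(abs(P[...,2]-.014)<.006)
g=cv2.morphologyEx(g.astype(np.uint8),cv2.MORPH_OPEN,np.ones((3,3)))
n,L,st,c=cv2.connectedComponentsWithStats(g)
for i in range(1,n):
    if st[i,4]>300: q=P[L==i]; (x,y),r=cv2.minEnclosingCircle(q[:,:2].astype(np.float32)); print(np.round([x,y,r,np.median(q[:,2])],4),np.round(q.mean(0),4),c[i].round(),st[i,4])
s=bot.get_state();print(s["tool_pos"],s["time_s"])
E
python3 coast.py
```

```text
time_s: 4.58
tool_pos: [0.6554, -0.1123, 0.1663]
eef_rot: [[-0.0, 1.0, -0.001], [1.0, 0.0, -0.001], [-0.001, -0.001, -1.0]]
ft_force: [-0.5, -0.8, -1.9]
gripper_width: 0.72
grip_force: 66.1
[ 0.656 -0.034  0.283]
[ 0.6557 -0.0108  0.0387  0.0137] [ 0.6561 -0.0095  0.0137] [323.  80.] 6019
[ 0.6574 -0.1097  0.0384  0.0137] [ 0.6577 -0.0954  0.0137] [324. 174.] 2445
[ 0.8612 -0.1349  0.0244  0.0141] [ 0.8507 -0.1295  0.0141] [512. 207.] 418
[ 0.65548937 -0.11228391  0.16642805] 4.625
```

View pics/w.png

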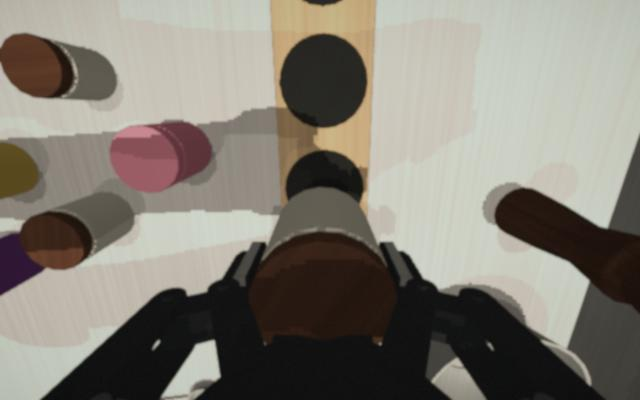

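The wrist view shows the jar gripped upright, with coaster c3 at (323,80) and coaster c4 under the jar at (324,174). c4 is at (0.657, -0.1107), so I need a small correction, then lower.

```bash
python3 -m jog '[[[0.001,0.001,0.03,0,1],[0.0015,0.0015,0.06,0,1],[0.0015,0.0015,0.08,0,1],[0.0015,0.0015,0.09,0,1],[0.0015,0.0015,0.093,0,1],[0.0015,0.0015,0.093,0,1],[0.0015,0.0015,0.093,0,1]]]'
```

```text
time_s: 5.5
tool_pos: [0.6586, -0.109, 0.0743]
eef_rot: [[-0.002, 1.0, 0.001], [1.0, 0.002, -0.0], [-0.0, 0.001, -1.0]]
ft_force: [0.0, 0.3, -2.5]
gripper_width: 0.716
grip_force: 66.1
```

```bash
python3 -m jog '[[[-0.001,-0.001,0.001,0,1],[-0.001,-0.001,0.002,0,1],[-0.001,-0.001,0.0025,0,1],[-0.001,-0.001,0.0025,0,1]]]'; python3 -m jog '[[[0,0,0,0,0.4],[0,0,0,0,0],[0,0,0,0,-0.4],[0,0,0,0,-1],[0,0,0,0,-1],[0,0,-0.02,0,-1],[0,0,-0.06,0,-1],[0,0,-0.1,0,-1],[-0.01,-0.05,-0.12,0,-1],[-0.02,-0.11,-0.12,0,-1],[-0.026,-0.17,-0.12,0,-1],[-0.03,-0.215,-0.12,0,-1],[-0.033,-0.235,-0.12,0,-1],[-0.033,-0.235,-0.12,0,-1],[-0.033,-0.235,-0.12,0,-1]]]'
cat > lid.py <<'E'
from h import *
import sys
bx,by,h=map(float,sys.argv[1:4]); s=bot.get_state()
im,Z,K,T=cam("wrist");cv2.imwrite("pics/w.png",im);P=cloud(Z,K,T)
m=(np.hypot(P[...,0]-bx,P[...,1]-by)<.045)&(abs(P[...,2]-h)<.006)&(Z>0)
q=P[m];print("lid",cv2.minEnclosingCircle(q[:,:2].astype(np.float32)),np.median(q[:,2]),len(q),"tcp",s["tool_pos"],s["time_s"])
E
python3 lid.py .423 -.143 .069
```

```text
time_s: 6.0
tool_pos: [0.6572, -0.1101, 0.0727]
eef_rot: [[-0.002, 1.0, 0.001], [1.0, 0.002, -0.001], [-0.001, 0.001, -1.0]]
ft_force: [-5.3, -0.0, 10.1]
gripper_width: 0.72
grip_force: 67.3
time_s: 7.88
tool_pos: [0.4234, -0.1434, 0.1917]
eef_rot: [[-0.002, 1.0, 0.002], [1.0, 0.002, -0.001], [-0.001, 0.002, -1.0]]
ft_force: [-0.1, 0.3, -0.5]
gripper_width: 1.0
grip_force: 0.0
lid ((0.42275673151016235, -0.1429993212223053), 0.026941422373056412) 0.06867249673169668 2580 tcp [ 0.42335393 -0.14337904  0.19174878] 7.875
```

```bash
python3 -m jog '[[[0,0,0.03,0,-1],[0,0,0.07,0,-1],[0,0,0.11,0,-1],[0,0,0.135,0,-1],[0,0,0.1435,0,-1],[0,0,0.1435,0,-1],[0,0,0.1435,0,1],[0,0,0.1435,0,1],[0,0,0.1435,0,1],[0,0,0.1435,0,1],[0,0,0.1435,0,1],[0,0,0.1435,0,1],[0,0,0.1435,0,1]]]';  python3 -m jog '[[[0,0,-0.02,0,1],[0,0,-0.06,0,1],[0,0,-0.1,0,1],[0.01,0.02,-0.12,0,1],[0.03,0.055,-0.12,0,1],[0.055,0.095,-0.12,0,1],[0.075,0.135,-0.12,0,1],[0.1,0.175,-0.12,0,1],[0.12,0.21,-0.12,0,1],[0.13,0.23,-0.12,0,1],[0.1325,0.233,-0.12,0,1],[0.1325,0.233,-0.12,0,1],[0.1325,0.233,-0.12,0,1]]]'; python3 coast.py
```

```text
time_s: 9.55
tool_pos: [0.4226, -0.1437, 0.0484]
eef_rot: [[-0.002, 1.0, 0.002], [1.0, 0.002, -0.001], [-0.001, 0.002, -1.0]]
ft_force: [-2.1, -0.3, 7.1]
gripper_width: 0.616
grip_force: 61.8
time_s: 11.18
tool_pos: [0.654, -0.0115, 0.1675]
eef_rot: [[-0.001, 1.0, -0.0], [1.0, 0.001, -0.001], [-0.001, -0.0, -1.0]]
ft_force: [-1.1, -0.2, -2.3]
gripper_width: 0.616
grip_force: 63.6
[0.654 0.066 0.284]
[0.6547 0.0892 0.0387 0.0137] [0.6552 0.0904 0.0137] [324.  82.] 5955
[ 0.6558 -0.0095  0.0388  0.0137] [6.564e-01 3.000e-04 1.370e-02] [324. 179.] 3022
[ 0.8612 -0.128   0.0225  0.014 ] [ 0.8554 -0.1221  0.014 ] [499. 284.] 367
[ 0.3231 -0.1835  0.0243  0.0141] [ 0.3317 -0.1767  0.0141] [ 52. 323.] 439
[ 0.6541409  -0.01150149  0.16756071] 11.225
```

```bash
python3 -m jog '[[[0.001,0.001,0.03,0,1],[0.001,0.001,0.065,0,1],[0.001,0.001,0.09,0,1],[0.001,0.001,0.1,0,1],[0.001,0.001,0.102,0,1],[0.001,0.001,0.102,0,1],[0.001,0.001,0.103,0,1],[0.001,0.001,0.104,0,1],[0.001,0.001,0.104,0,1]]]'
```

```text
time_s: 12.35
tool_pos: [0.656, -0.0095, 0.0636]
eef_rot: [[-0.002, 1.0, 0.001], [1.0, 0.002, -0.0], [-0.0, 0.001, -1.0]]
ft_force: [-0.9, -1.0, -0.7]
gripper_width: 0.615
grip_force: 63.9
```

```bash
python3 -m jog '[[[0,0,0.0008,0,1],[0,0,0.0008,0,1],[0,0,0.0008,0,0.4],[0,0,0.0008,0,0],[0,0,0.0008,0,-0.4],[0,0,0,0,-1],[0,0,0,0,-1],[0,0,-0.02,0,-1],[0,0,-0.06,0,-1],[0,0,-0.1,0,-1],[0.001,-0.05,-0.12,0,-1],[0.003,-0.11,-0.12,0,-1],[0.005,-0.17,-0.12,0,-1],[0.006,-0.205,-0.12,0,-1],[0.006,-0.2165,-0.12,0,-1],[0.006,-0.2165,-0.12,0,-1],[0.006,-0.2165,-0.12,0,-1]]]'; python3 lid.py .4395 -.003 .058
```

```text
time_s: 14.48
tool_pos: [0.4409, -0.0038, 0.1838]
eef_rot: [[-0.002, 1.0, 0.002], [1.0, 0.002, 0.0], [0.0, 0.002, -1.0]]
ft_force: [-0.1, 0.3, 0.7]
gripper_width: 1.001
grip_force: 0.0
lid ((0.4396379292011261, -0.0026081264950335026), 0.022373439744114876) 0.058646855051622704 1787 tcp [ 0.44088156 -0.00382568  0.18375027] 14.475
```

```bash
python3 -m jog '[[[0.001,-0.001,0.03,0,-1],[0.001,-0.001,0.07,0,-1],[0.001,-0.001,0.11,0,-1],[0.001,-0.001,0.135,0,-1],[0.001,-0.001,0.143,0,-1],[0.001,-0.001,0.143,0,-1],[0.001,-0.001,0.143,0,1],[0.001,-0.001,0.143,0,1],[0.001,-0.001,0.143,0,1],[0.001,-0.001,0.143,0,1],[0.001,-0.001,0.143,0,1],[0.001,-0.001,0.143,0,1],[0.001,-0.001,0.143,0,1]]]';  python3 -m jog '[[[0,0,-0.02,0,1],[0,0,-0.06,0,1],[0,0,-0.1,0,1],[0.01,0.02,-0.12,0,1],[0.025,0.055,-0.12,0,1],[0.04,0.095,-0.12,0,1],[0.055,0.135,-0.12,0,1],[0.075,0.175,-0.12,0,1],[0.088,0.205,-0.12,0,1],[0.092,0.217,-0.12,0,1],[0.092,0.217,-0.12,0,1],[0.092,0.217,-0.12,0,1]]]'; python3 coast.py
```

```text
time_s: 16.15
tool_pos: [0.4389, -0.0031, 0.0413]
eef_rot: [[-0.002, 1.0, 0.002], [1.0, 0.002, -0.0], [-0.0, 0.002, -1.0]]
ft_force: [-1.1, -0.6, 7.1]
gripper_width: 0.511
grip_force: 59.9
time_s: 17.65
tool_pos: [0.6541, 0.0887, 0.1603]
eef_rot: [[-0.002, 1.0, -0.001], [1.0, 0.002, -0.001], [-0.001, -0.001, -1.0]]
ft_force: [-0.2, -0.3, -0.7]
gripper_width: 0.512
grip_force: 61.4
[0.654 0.167 0.277]
[0.6539 0.1891 0.0387 0.0137] [0.6541 0.1905 0.0137] [322.  81.] 6333
[0.6551 0.0894 0.0392 0.0137] [0.6551 0.0964 0.0137] [323. 185.] 3802
[0.65419563 0.08860892 0.16047361] 17.7
```

```bash
python3 -m jog '[[[0,0.001,0.03,0,1],[0,0.001,0.065,0,1],[0,0.001,0.09,0,1],[0,0.001,0.1,0,1],[0,0.001,0.102,0,1],[0,0.001,0.102,0,1],[0,0.001,0.103,0,1],[0,0.001,0.104,0,1],[0,0.001,0.104,0,1]]]'
```

```text
time_s: 18.82
tool_pos: [0.6562, 0.0895, 0.0565]
eef_rot: [[-0.002, 1.0, 0.0], [1.0, 0.002, -0.0], [-0.0, 0.0, -1.0]]
ft_force: [-0.0, -0.1, -0.7]
gripper_width: 0.51
grip_force: 61.5
```

```bash
python3 -m jog '[[[0,0,0.0008,0,1],[0,0,0.0008,0,1],[0,0,0.0008,0,0.4],[0,0,0.0008,0,0],[0,0,0.0008,0,-0.4],[0,0,0,0,-1],[0,0,0,0,-1],[0,0,-0.02,0,-1],[0,0,-0.06,0,-1],[0,0,-0.1,0,-1],[0.015,-0.05,-0.12,0,-1],[0.032,-0.11,-0.12,0,-1],[0.05,-0.17,-0.12,0,-1],[0.06,-0.21,-0.12,0,-1],[0.065,-0.222,-0.12,0,-1],[0.065,-0.222,-0.12,0,-1],[0.065,-0.222,-0.12,0,-1]]]'; python3 lid.py .434 .1545 .049
```

```text
time_s: 20.95
tool_pos: [0.4355, 0.1538, 0.1767]
eef_rot: [[-0.001, 1.0, 0.001], [1.0, 0.001, 0.0], [0.0, 0.001, -1.0]]
ft_force: [0.3, -0.0, -0.6]
gripper_width: 1.0
grip_force: 0.0
lid ((0.4334738254547119, 0.1553221344947815), 0.01797650381922722) 0.04859065707165111 1110 tcp [0.4354739  0.15380787 0.17671219] 20.95
```

```bash
python3 -m jog '[[[0.0015,-0.002,0.03,0,-1],[0.0015,-0.002,0.07,0,-1],[0.0015,-0.002,0.11,0,-1],[0.0015,-0.002,0.132,0,-1],[0.0015,-0.002,0.14,0,-1],[0.0015,-0.002,0.14,0,-1],[0.0015,-0.002,0.14,0,1],[0.0015,-0.002,0.14,0,1],[0.0015,-0.002,0.14,0,1],[0.0015,-0.002,0.14,0,1],[0.0015,-0.002,0.14,0,1],[0.0015,-0.002,0.14,0,1],[0.0015,-0.002,0.14,0,1],[0.0015,-0.002,0.14,0,1]]]';  python3 -m jog '[[[0,0,-0.02,0,1],[0,0,-0.06,0,1],[0,0,-0.1,0,1],[0.003,0.02,-0.12,0,1],[0.008,0.055,-0.12,0,1],[0.014,0.095,-0.12,0,1],[0.02,0.135,-0.12,0,1],[0.027,0.175,-0.12,0,1],[0.032,0.21,-0.12,0,1],[0.034,0.222,-0.12,0,1],[0.034,0.222,-0.12,0,1],[0.034,0.222,-0.12,0,1]]]'; python3 coast.py
```

```text
time_s: 22.75
tool_pos: [0.4325, 0.1556, 0.0371]
eef_rot: [[-0.002, 1.0, 0.001], [1.0, 0.002, 0.0], [0.0, 0.001, -1.0]]
ft_force: [-0.8, -1.4, 6.1]
gripper_width: 0.405
grip_force: 59.1
time_s: 24.25
tool_pos: [0.6526, 0.1901, 0.1563]
eef_rot: [[-0.003, 1.0, -0.001], [1.0, 0.003, -0.0], [-0.0, -0.001, -1.0]]
ft_force: [-0.3, -0.1, -0.1]
gripper_width: 0.403
grip_force: 60.0
[0.653 0.268 0.273]
[0.8452 0.3327 0.0239 0.0142] [0.8361 0.3304 0.0141] [545.  31.] 622
[0.4105 0.2678 0.0132 0.0106] [0.415  0.2676 0.0114] [ 58. 110.] 366
[0.6538 0.1887 0.0399 0.0137] [0.654  0.1937 0.0137] [324. 190.] 4284
[0.65274209 0.19006272 0.15651592] 24.3
```

Target z is 0.0371 + 0.0152 = 0.0523, so I'll go down 0.104.

```bash
python3 -m jog '[[[-0.001,0.001,0.03,0,1],[-0.001,0.001,0.065,0,1],[-0.001,0.001,0.09,0,1],[-0.001,0.001,0.1,0,1],[-0.001,0.001,0.102,0,1],[-0.001,0.001,0.102,0,1],[-0.001,0.001,0.103,0,1],[-0.001,0.001,0.104,0,1],[-0.001,0.001,0.104,0,1]]]'
```

```text
time_s: 25.42
tool_pos: [0.655, 0.189, 0.0525]
eef_rot: [[-0.002, 1.0, 0.0], [1.0, 0.002, -0.0], [-0.0, 0.0, -1.0]]
ft_force: [-0.7, 0.3, -1.3]
gripper_width: 0.405
grip_force: 60.0
```

```bash
python3 -m jog '[[[0,0,0.0008,0,1],[0,0,0.0008,0,1],[0,0,0.0008,0,0.4],[0,0,0.0008,0,0],[0,0,0.0008,0,-0.4],[0,0,0,0,-1],[0,0,0,0,-1],[0,0,-0.02,0,-1],[0,0,-0.06,0,-1],[0,0,-0.1,0,-1],[-0.01,-0.05,-0.14,0,-1],[-0.03,-0.11,-0.16,0,-1],[-0.05,-0.17,-0.16,0,-1],[-0.07,-0.22,-0.16,0,-1],[-0.09,-0.26,-0.16,0,-1],[-0.1,-0.28,-0.16,0,-1],[-0.1,-0.28,-0.16,0,-1],[-0.1,-0.28,-0.16,0,-1]]]'
python3 - <<'E'
from h import *
for n in("top","scene"):
    im,Z,K,T=cam(n);P=cloud(Z,K,T);cv2.imwrite(f"pics/{n}1.png",im)
    for b,h in(((.6545,.189),.065),((.6555,.089),.075),((.656,-.0107),.085),((.657,-.1107),.095)):
        q=P[(np.hypot(P[...,0]-b[0],P[...,1]-b[1])<.045)&(abs(P[...,2]-h)<.004)&(Z>0)]
        print(n,np.round(cv2.minEnclosingCircle(q[:,:2].astype(np.float32))[0],4),len(q),np.round(np.median(q[:,2]),4))
E
```

```text
time_s: 27.68
tool_pos: [0.3762, 0.089, 0.2133]
eef_rot: [[-0.002, 1.0, 0.002], [1.0, 0.002, 0.0], [0.0, 0.002, -1.0]]
ft_force: [0.6, 0.0, 1.2]
gripper_width: 1.0
grip_force: 0.0
top [0.6532 0.1867] 151 0.0643
top [0.655  0.0875] 255 0.0738
top [ 0.6546 -0.0098] 387 0.0838
top [ 0.6551 -0.1119] 522 0.0938
scene [0.6553 0.1895] 251 0.0643
scene [0.656 0.09 ] 320 0.0743
scene [ 0.6566 -0.0089] 373 0.0845
scene [ 0.657  -0.1099] 424 0.0944
```

View pics/scene1.png

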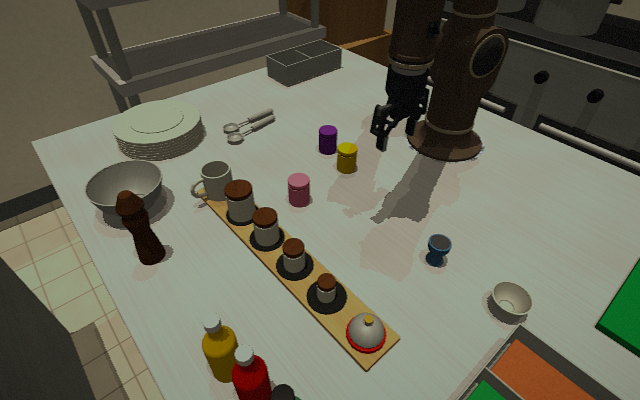

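The scene view shows all four jars upright and centred, from the smallest at (326,293) beside the bell to the largest at (239,202). The egg cup is untouched at (438,250), and the gripper is clear.

```bash
python3 -c "
from workcell import bot
print(bot.sign_off())"
```

```text
the job is handed in; nothing more can be done
None
```

The job is handed in at about 28 s: all four jars stand upright within about 3 mm of their coaster centres by camera, smallest next to the bell and largest at the far end, with the egg cup left where it was; no verdict was returned.

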